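# Wedge a power module tight in its test fixture

## Robot

A 7-joint arm with a two-finger parallel gripper is mounted at the origin on a cart in front of the work surface, level with it; the furniture and walls round the work are solid. World frame = base frame: x ahead of the robot, y to its left, z up, the work surface at z = 0. Lengths are in m, angles in rad, forces in N, time in s.
With the tool pointing down it reaches from about 0.425 to 0.925 m from the base axis. Payload 6.8 kg.
Tool frame: the origin (TCP) lies on the centre line of the jaws, within the pads' length; the fingertips stand 14 mm ahead of it and the grasp point (between the pads) lies 5 mm behind it (bot.finger_overhang is the distance from the TCP to the fingertips, in m); z points along the fingers, y is the line along which they close (so a half turn about z gives the same grasp; the last joint's range is limited). The gripper opens to 85 mm and grips with 20 to 120 N. Pads are 22 mm wide; open, the fingers measure 114 mm over their backs; the gripper's body (76 mm by 85 mm) begins 54 mm behind the grasp point. The pads swing forward as they close: fully open they stand 13 mm farther back than shut.
Start: joints at [1.215, 0.477, 0.022, 1.555, -0.011, 1.109, -0.083], TCP at [0.166, -0.654, 0.245] pointing down, gripper open.
Joint ranges: [-2.96, 2.96], [-0.34, 2.1], [-1.41, 1.46], [0.24, 2.44], [-1.37, 4.51], [0.17, 1.92], [-2.96, 2.96]. Speed limits (rad/s): [2.39, 2.39, 3.14, 3.14, 3.14, 3.14, 3.14].

## Interface

Orientations are given as a unit quaternion [w, x, y, z].
In Python, from station import bot gives the robot as it stands.
- The arm moves only by the shell command python3 -m inch 'ROWS' [OPENING] [FORCE]. ROWS is JSON, a list of rows, each a list of 4 numbers: the shift along the tool's x, y, z in m, then the turn about the tool's z in degrees. A call has 1 to 12 rows; each row shifts and turns the commanded pose from where the row before left it, along the tool's axes as they then stand; what a row does not reach is not made up. A row lasts 1/10 s, in which the tool goes at most 50 mm and 8.59 degrees, less where a joint would pass 70% of its speed; a pose out of reach is approached as far as the arm can. A call is refused whole if a number of a shift passes 0.05 or a number of a turn 8.59, either way. A call with a gripper value outside its range is refused whole. OPENING is the finger opening in m, from 0 to 0.0854, set as the call begins (- or left out, the last holds). The fingers move at their own pace and stop on an object; FORCE is the grip in N (left out, the last holds). Time passes only in rows, so rows that do not move let the fingers close. It gives the time, the measured TCP pose, the force, the opening and the grip force at its end, in the units of the state.
- bot.get_obs(): the state, without advancing time (a new reading comes with each control period).
- bot.read_camera(name): name is "scene" or "top" or "wrist"; returns a dict with "color" (480x640x3 uint8, red, green, blue), "mtx" (3x3 intrinsics, pixels), "world_from_camera" (4x4, takes a point from camera to world coordinates); the wrist camera has in their place "hand_eye" (4x4, takes a point from camera to tool coordinates, whose origin is the TCP and whose axes are the flange's). Camera axes: x right, y up, looking along -z (the intrinsics and any distortion apply to the point x, -y, -z); pixel columns grow to the right and rows downward; lengths in m; the calibration is good to about 2 mm. A picture is of the moment at which its call begins: read the wrist's pose just before it. There is no depth.
- bot.hand_in(): hands the job in; it is judged then, once.
The state is a dict: "t": time; "q": joint angles; "joint_vel": joint speeds; "joint_torque": joint torques, N m; "eef_pos": TCP position; "tool_rot": TCP orientation; "contact_force": force on the tool from outside, world axes, zero at the start; "torque": the same for the moment, N m; "gripper_width": opening from 0.0 (shut) to 1.0 (fully open); "grasp_force": force on a finger pad.
Only numpy, scipy, OpenCV 4.12 (cv2) and the standard library are available. Lean on these libraries where they do the work, as an engineer would, in place of code of your own. Each camera call takes 0.05 s, during which the arm holds its last target. There are 200 camera calls.

## Task

Take the steel wedge out of its leaning holder and put it, thin end first, down the leaning guide of the clamping fixture. Then tap or press it in by its head until the power module is firmly clamped against the end stop, taking care not to crush the module, and let go so that the wedge stays tight by itself. Leave the other things on the bench where they are.

Things in the scene. Friction and masses are not known exactly. Their poses are not given: they have to be found in the camera images.
- wedge: Loose steel wedge 155 mm long, 30 mm wide (x), 0.28 kg. Origin at the middle of its thin end; z runs along it to the head. Flat side at y=+5 mm; the other side tapers 1 in 6, from y=-5 mm at the thin end to -21.7 mm at z=100 mm; above that is the handle. Starts leaning 35 degrees in the holder's pocket, lower 70 mm inside with about 1.3 mm play; pull it out along its z.
- wedge_head (a point): Centre of the wedge's flat end face (the head), at y=-8.5, z=155 mm of the wedge. The handle is the last 55 mm below it: a block with parallel sides, 30 mm (x) by 26 mm (y, from -21.5 to +4.5 mm).
- holder: Fixed white plastic holder, foot 130 x 100 mm, its pocket leaning 35 degrees from vertical, the mouth roughly towards the robot (-x) and about 93 mm above the bench. Origin at the centre of the underside.
- fixture: Fixed aluminium clamping fixture, base 170 (x) x 200 (y) x 12 mm; origin at the centre of the underside, -x roughly towards the robot. In a row along its +y stand: post with wedge guide, pressure plate, module, end stop. Highest part about 135 mm above the bench.
- guide: Leaning channel of the fixture (fixed), 100 mm long, 38 mm wide inside (x=-19 to 19 mm) with lips 10 mm high that flare outwards. Origin in the plane of its mouth; z points up and out along it, 35 degrees from vertical, towards the robot; y points to the pressure plate, which closes that side. Its back tapers 1 in 6 like the wedge: y=-17 mm at the mouth, -0.3 mm at z=-100 mm.
- guide_mouth (a point): Middle of the mouth (guide y=-8.5 mm, z=0). The wedge goes in along the guide's -z with its x, y, z along the guide's: tapered side on the back, flat side on the plate. Each 6 mm of travel along the back moves wedge and plate 1 mm to +y. It gets tight with its thin end some 55 to 95 mm below the mouth, depending on the end stop; about 20 N on the head suffices, and friction then holds it.
- pressure_plate: Upright aluminium plate 125 x 14 x 104 mm, sliding along the fixture's y with about 1 N friction and no spring. Origin at the lower edge of its face towards the guide; that face starts at guide y=0 to 1.8 mm and can go to 14 mm. Pushed to +y it meets the module.
- module: Loose black power module with metal sole and three brass terminals, 85 x 60 x 54 mm (terminals to 62 mm), 0.4 kg, standing on the fixture's base with some play between pressure plate and end stop. Origin at the centre of the underside.
- end_stop: Fixed dark steel end stop on the fixture's base, 110 x 24 x 70 mm; origin at the lower edge of the face that meets the module, mid-width. Its place along the fixture's y differs by up to 4.5 mm from start to start.
- caliper: Bystander: steel caliper lying flat on the bench, 216 mm long; leave it alone. Origin near its middle.
- flux_brush: Bystander: small brush with an orange handle lying on the bench, 122 mm long; leave it alone. Origin near its middle.
- note_pad: Bystander: pad of sticky notes on the bench, 68 x 68 x 14 mm; leave it alone. Origin at its middle.
Mind the look-alikes: they are no part of the job. What is shaped like the module but brown is not meant.

How it is judged:
At the end, for the whole second after the job is handed in: The wedge, released and at rest, stands in the guide (thin end over 45 mm below the mouth, within 8 mm of mid-width and 8.6 degrees of its axis) and by itself keeps the module, upright within 5 degrees, pressed on the end stop with more than 15 N (contact force between module and end_stop above 15 N and z of wedge in the frame of guide below -0.045 m and x of wedge in the frame of guide between -0.008 and 0.008 m and angle between the z axis of wedge and the z axis of guide, either way round below 0.15 rad and linear speed of wedge below 0.02 m/s and angle between module's own z axis and vertical below 0.08 rad); the robot touches nothing.
It fails at once if the module is squeezed against the end stop with more than 120 N (contact force between module and end_stop above 120 N).
It fails at once if the caliper, brush or note pad lying on the bench is moved more than 30 mm (distance of any of caliper, flux_brush, note_pad from where it was at the start of the episode above 0.03 m).
It also fails if it takes over 48 s, if anything falls off the work surface, if the arm or the gripper's body presses on something with over 40 N, if the wrist force passes 120 N, or if a joint passes its speed limit or range.

## Working session

There is one attempt and no reset: what is moved stays moved. The work goes in short steps, Python scripts to look and compute and a shell command to move; the robot and the scene stay as the last step left them, time stands still between calls to the robot, and variables do not carry over. Pictures are saved under pics/ and viewed, at most 10 in all, crops included, and the job is handed in when it is done.

```bash
ls; mkdir -p pics
python3 - <<'E'
from station import bot
import cv2,numpy as np
np.set_printoptions(precision=4,suppress=True)
o=bot.get_obs();print(o)
for n in("scene","top"):
    r=bot.read_camera(n);cv2.imwrite(f"pics/{n}0.png",r["color"][:,:,::-1]);print(n,r["mtx"],r["world_from_camera"],[k for k in r])
    np.savez(f"{n}0.npz",**{k:v for k,v in r.items()})
r=bot.read_camera("wrist");print({k:v for k,v in r.items() if k!="color"})
E
```

```text
pics
{'t': 0.0, 'q': array([ 1.2149,  0.4778,  0.0223,  1.5565, -0.0115,  1.1093, -0.0831]), 'joint_vel': array([-0.0011,  0.0013, -0.0006,  0.    , -0.0016,  0.0001, -0.0014]), 'joint_torque': array([  0.0004, -59.6453,   1.6078, -28.1193,   0.0124,   0.0094,
        -0.    ]), 'eef_pos': array([ 0.1654, -0.6538,  0.2443]), 'tool_rot': array([-0.0009,  0.9923,  0.1236, -0.0002]), 'contact_force': array([-0.541 ,  0.432 , -0.1547]), 'torque': array([-0.0075, -0.0301,  0.0524]), 'grasp_force': 0.0, 'gripper_width': 1.0027144483889705}
scene [[523.9578   0.     320.0254]
 [  0.     523.9578 226.3891]
 [  0.       0.       1.    ]] [[-0.5135  0.4773 -0.7131 -0.2515]
 [-0.858  -0.2761  0.4331  0.4825]
 [ 0.0098  0.8342  0.5513  0.7183]
 [ 0.      0.      0.      1.    ]] ['color', 'mtx', 'world_from_camera']
top [[482.2488   0.     315.6069]
 [  0.     482.2488 233.3189]
 [  0.       0.       1.    ]] [[-0.0158  0.9947 -0.1012  0.3743]
 [-0.9999 -0.0159 -0.0006  0.0402]
 [-0.0022  0.1012  0.9949  1.3889]
 [ 0.      0.      0.      1.    ]] ['color', 'mtx', 'world_from_camera']
{'mtx': array([[375.4033,   0.    , 324.8264],
       [  0.    , 375.4033, 237.9642],
       [  0.    ,   0.    ,   1.    ]]), 'hand_eye': array([[-0.0008,  0.9469,  0.3215,  0.0838],
       [ 1.    ,  0.0005,  0.0009, -0.0014],
       [ 0.0007,  0.3215, -0.9469, -0.1285],
       [ 0.    ,  0.    ,  0.    ,  1.    ]])}
```

View pics/scene0.png

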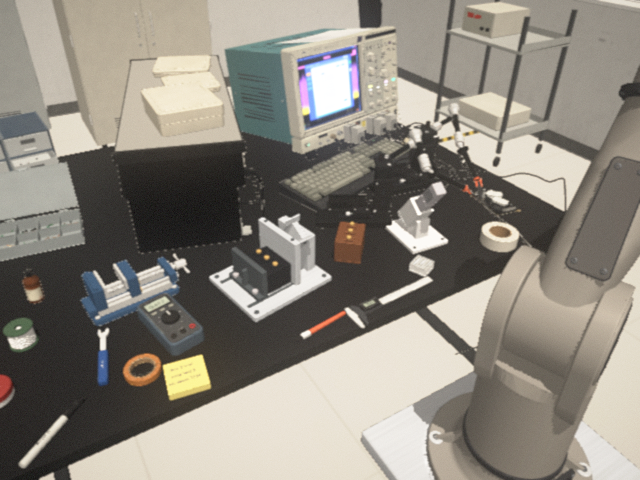

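View pics/top0.png

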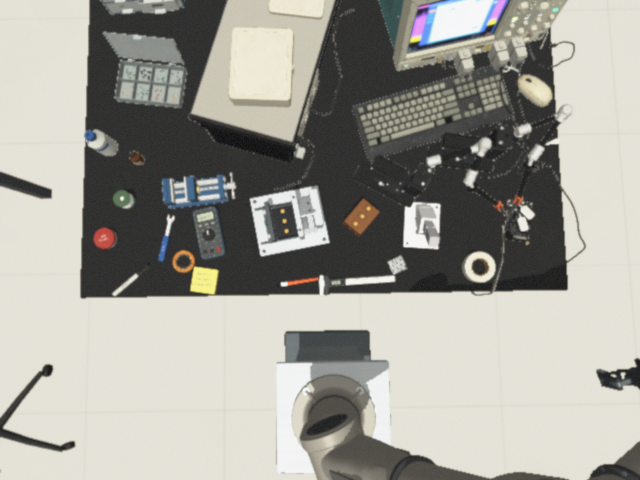

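The scene shows the fixture at scene (270,270) and top (290,220), with module and end stop on its left (+y). The holder with the wedge is at scene (420,220) and top (424,226). The brown decoy sits between them, at top (362,217). Next I'll enlarge both objects and measure outlines.

```bash
cat > h.py <<'E'
import numpy as np,cv2
np.set_printoptions(precision=4,suppress=True)
def ray(r,uv,T=None):
    T=r["world_from_camera"] if T is None else T
    K=r["mtx"];u,v=uv
    d=np.array([(u-K[0,2])/K[0,0],-(v-K[1,2])/K[1,1],-1.])
    return T[:3,3],T[:3,:3]@(d/np.linalg.norm(d))
def plane(r,uv,z,T=None):
    o,d=ray(r,uv,T);return o+d*(z-o[2])/d[2]
def tri(rays):
    A=0;b=0
    for o,d in rays:
        P=np.eye(3)-np.outer(d,d);A=A+P;b=b+P@o
    x=np.linalg.solve(A,b);return x,[np.linalg.norm(np.cross(d,x-o)) for o,d in rays]
E
python3 - <<'E'
from h import *
t=np.load("top0.npz");s=np.load("scene0.npz")
c=lambda r,x,y,w,h:cv2.resize(r["color"][y:y+h,x:x+w],(400,300),interpolation=cv2.INTER_CUBIC)
im=np.vstack([np.hstack([c(t,240,180,100,75),c(t,390,190,80,60)]),np.hstack([c(s,200,205,140,105),c(s,375,175,100,75)])])
cv2.imwrite("pics/crop1.png",im[:,:,::-1])
g=cv2.cvtColor(t["color"],cv2.COLOR_RGB2GRAY)
for n,(x,y,w,h),z in(("fix",(240,180,100,80),.012),("hold",(395,195,55,60),.01)):
    m=np.zeros_like(g);m[y:y+h,x:x+w]=(g[y:y+h,x:x+w]>120)
    k,_=cv2.findContours(m,0,2);k=max(k,key=cv2.contourArea);R=cv2.minAreaRect(k);print(n,R)
    P=np.array([plane(t,p,z) for p in cv2.boxPoints(R)]);print(P,P.mean(0),np.linalg.norm(P-np.roll(P,1,0),axis=1))
E
```

```text
fix ((288.7692565917969, 220.34613037109375), (59.81541442871094, 71.19013977050781), 78.69007110595703)
[[0.6203 0.235  0.012 ]
 [0.658  0.0324 0.012 ]
 [0.4869 0.0016 0.012 ]
 [0.45   0.2017 0.012 ]] [0.5538 0.1177 0.012 ] [0.1735 0.206  0.1739 0.2035]
hold ((421.3711242675781, 225.23692321777344), (36.39216995239258, 46.627464294433594), 1.9749339818954468)
[[ 0.4687 -0.2068  0.01  ]
 [ 0.6036 -0.216   0.01  ]
 [ 0.5983 -0.321   0.01  ]
 [ 0.4634 -0.3107  0.01  ]] [ 0.5335 -0.2636  0.01  ] [0.1041 0.1353 0.1051 0.1352]
```

View pics/crop1.png

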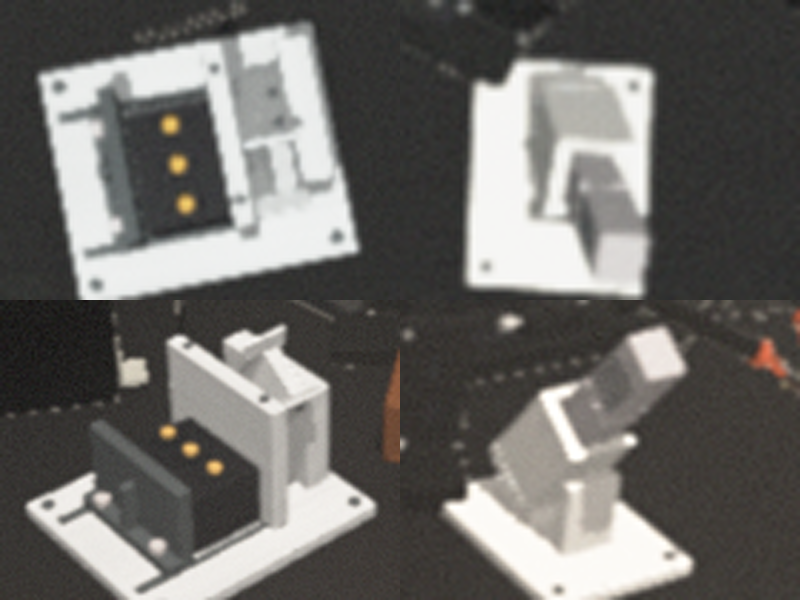

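```bash
python3 - <<'E'
from h import *
t=np.load("top0.npz");s=np.load("scene0.npz")
print(tri([ray(t,(433,239)),ray(s,(439.5,188.7))]))
R=lambda a:np.array([[np.cos(a),-np.sin(a)],[np.sin(a),np.cos(a)]])
a=np.arctan2(.246,.969)
d=np.array([.47,-.28])-[.1654,-.6538]
print(np.degrees(a), d@[.969,.246], d@[.246,-.969])
E
python3 -m inch '[[0,0,-0.03,0]]' 0.06
```

```text
(array([ 0.4783, -0.2633,  0.1535]), [np.float64(0.0035441981003697773), np.float64(0.0035441981003697994)])
14.244742473035556 0.38711219999999996 -0.2872806
t: 0.25
eef_pos: [0.1649, -0.6517, 0.2706]
tool_rot: [-0.005, 0.992, 0.124, -0.001]
contact_force: [0.7, 0.0, -1.1]
gripper_width: 0.86
grasp_force: 0.0
```

```bash
python3 -m inch '[[0.039,-0.03,-0.005,0],[0.039,-0.03,-0.005,0],[0.039,-0.03,-0.005,0],[0.039,-0.03,-0.005,0],[0.039,-0.03,-0.005,0],[0.039,-0.03,0,0],[0.039,-0.03,0,0],[0.039,-0.03,0,0],[0.039,-0.03,0,0],[0.039,-0.03,0,0]]' && python3 -m inch '[[0,0,0,6],[0,0,0,6],[0,0,0,6],[0,0,0,0],[0,0,0,0]]'
cat >> h.py <<'E'
from scipy.spatial.transform import Rotation as Ro
def wrist(bot,name):
    o=bot.get_obs();r=bot.read_camera("wrist")
    T=np.eye(4);q=o["tool_rot"];T[:3,:3]=Ro.from_quat([q[1],q[2],q[3],q[0]]).as_matrix();T[:3,3]=o["eef_pos"]
    r["world_from_camera"]=T@r["hand_eye"];np.savez(name+".npz",**r)
    cv2.imwrite(f"pics/{name}.png",r["color"][:,:,::-1])
    x=T[:3,0];print(o["t"],o["eef_pos"],"yaw",np.degrees(np.arctan2(x[1],x[0])),"z",T[:3,2],o["contact_force"]);return r
E
python3 - <<'E'
from h import *
from station import bot
wrist(bot,"w1")
E
```

```text
t: 1.25
eef_pos: [0.4708, -0.2662, 0.3003]
tool_rot: [0.0, 0.992, 0.123, -0.0]
contact_force: [0.3, -1.4, -0.1]
gripper_width: 0.702
grasp_force: 0.0
t: 1.75
eef_pos: [0.4699, -0.2678, 0.3001]
tool_rot: [-0.0, 0.999, -0.032, -0.0]
contact_force: [0.2, -0.1, 0.6]
gripper_width: 0.7
grasp_force: 0.0
1.75 [ 0.4699 -0.2678  0.3001] yaw -3.64757977216525 z [-0.0003  0.0001 -1.    ] [ 0.1616 -0.1212  0.5696]
```

View pics/w1.png

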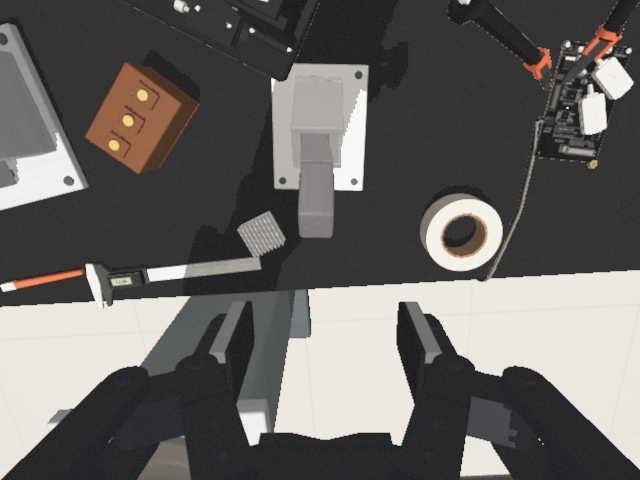

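The wedge stands at (317,200), nearly parallel with the tool's x axis. Its head face is around rows 206–238 and the mouth of the holder is near row 160. I'll enlarge this area to see corners and which side tapers.

Run:
```python
from h import *
r=np.load("w1.npz")
c=r["color"][120:245,265:375];c=cv2.convertScaleAbs(c,alpha=1.5)
c=cv2.resize(c,None,fx=4.8,fy=4.8,interpolation=cv2.INTER_CUBIC);cv2.imwrite("pics/c2.png",c[:,:,::-1])
```

```text
(no output)
```

View pics/c2.png

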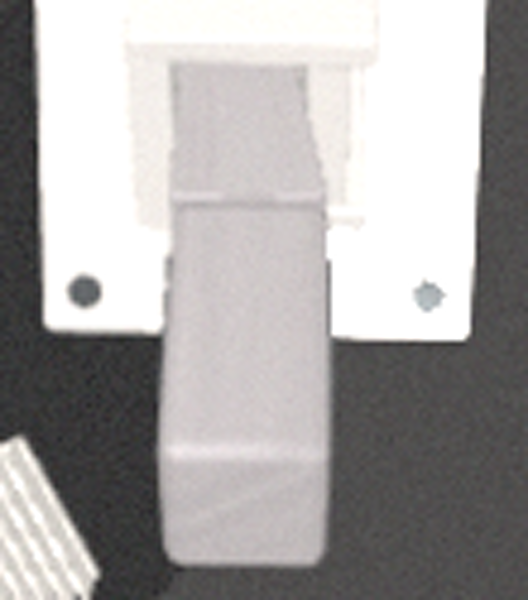

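The left side (+y world) runs straight (flat side) and the right side (−y) tapers, so wedge y points to world +y, as in the guide. In the full frame the head corners are (299,214), (333,214), (299.4,237) and (332.7,237), and the ring is at (301.3,161) and (332.7,161).

```bash
cat >> h.py <<'E'
from scipy.optimize import least_squares
def axes(yaw,lean=np.radians(35)):
    return (Ro.from_euler("z",yaw)*Ro.from_euler("y",-lean)).as_matrix()
def proj(r,P):
    T=np.linalg.inv(r["world_from_camera"]);p=P@T[:3,:3].T+T[:3,3];K=r["mtx"]
    return np.c_[K[0,0]*p[:,0]/-p[:,2]+K[0,2],-K[1,1]*p[:,1]/-p[:,2]+K[1,2]]
def fitpose(views,x0):
    # views: list of (camera, model points, pixels); unknown origin, yaw; lean known
    f=lambda x:np.concatenate([(proj(r,m@axes(x[3]).T+x[:3])-u).ravel() for r,m,u in views])
    s=least_squares(f,x0);return s.x,s.fun.reshape(-1,2)
E
python3 - <<'E'
from h import *
r=np.load("w1.npz")
m=np.array([[15,4.5,155],[15,-21.5,155],[-15,4.5,155],[-15,-21.5,155],[15,4.5,100],[15,-21.5,100]])/1e3
u=np.array([[299,214.2],[333.1,214.2],[299.4,237],[332.7,237],[301.3,161],[332.7,161]])
x,e=fitpose([(r,m,u)],[.57,-.26,.04,0]);print(x,np.degrees(x[3]));print(e)
A=axes(x[3]);print("head",x[:3]+A@[0,-.0085,.155],"mouth",x[:3]+A@[0,-.0085,.07],"grasp",x[:3]+A@[0,-.0085,.135], "z",A[:,2])
E
```

```text
[ 0.5597 -0.2572  0.0277 -0.0716] -4.104061332675657
[[-1.028  -1.095 ]
 [ 0.477  -0.8413]
 [ 0.5438  0.4258]
 [-0.0398  0.6554]
 [-0.1666  0.4103]
 [ 0.265   0.6444]]
head [ 0.4704 -0.2593  0.1547] mouth [ 0.519  -0.2628  0.0851] grasp [ 0.4818 -0.2601  0.1383] z [-0.5721  0.041   0.8192]
```

```bash
python3 -m inch '[[0.0097,-0.0084,0,0.4],[0,0,0.04,0],[0,0,0.04,0],[0,0,0.03,0],[0,0,0.025,0],[0,0,0.015,0],[0,0,0.014,0],[0,0,0,0]]' && python3 -m inch '[[0,0,0,0],[0,0,0,0],[0,0,0,0],[0,0,0,0],[0,0,0,0],[0,0,0,0]]' 0.0 80
```

```text
t: 2.6
eef_pos: [0.4792, -0.2598, 0.1346]
tool_rot: [-0.001, 0.999, -0.036, -0.001]
contact_force: [-0.4, -0.7, 0.6]
gripper_width: 0.704
grasp_force: 0.0
t: 3.2
eef_pos: [0.481, -0.2608, 0.1375]
tool_rot: [0.001, 0.999, -0.037, 0.001]
contact_force: [-2.0, -0.3, 5.9]
gripper_width: 0.295
grasp_force: 78.8
```

```bash
python3 -m inch '[[-0.0049,0,-0.007,0],[-0.0049,0,-0.007,0],[-0.0049,0,-0.007,0]]' && python3 -m inch '[[-0.0098,0,-0.014,0],[-0.0098,0,-0.014,0],[-0.0098,0,-0.014,0],[-0.0049,0,-0.02,0],[0,0,-0.04,0],[0,0,-0.04,0],[0,0,-0.03,0],[0,0,0,0]]'
python3 - <<'E'
from h import *
from station import bot
wrist(bot,"w2")
for n in("scene",):
    r=bot.read_camera(n);np.savez(n+"2.npz",**r);cv2.imwrite("pics/s2.png",cv2.resize(r["color"][100:340,180:500,::-1],(800,600)))
E
```

```text
t: 3.5
eef_pos: [0.4662, -0.2589, 0.1582]
tool_rot: [0.0, 0.999, -0.036, 0.001]
contact_force: [5.7, -1.1, -3.2]
gripper_width: 0.291
grasp_force: 78.7
t: 4.3
eef_pos: [0.4318, -0.257, 0.3334]
tool_rot: [0.001, 0.999, -0.037, 0.002]
contact_force: [0.5, -0.8, -3.3]
gripper_width: 0.289
grasp_force: 79.3
4.3 [ 0.4318 -0.257   0.3334] yaw -4.224726750444615 z [ 0.0045 -0.0028 -1.    ] [ 0.5411 -0.7943 -3.2721]
```

View pics/w2.png

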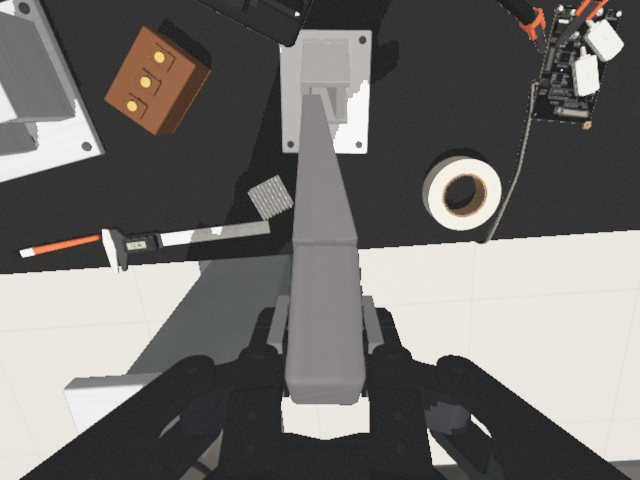

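The wedge came out and is held leaning as intended, thin end at (303–324,97), ring at row 243. Next, move beside the fixture, turn to its heading, and look at the guide.

```bash
python3 -m inch '[[0.0034,-0.04,-0.005,0],[0.0034,-0.04,-0.005,0],[0.0034,-0.04,-0.005,0],[0.0034,-0.04,-0.005,0],[0.0034,-0.04,-0.005,0],[0.0034,-0.04,-0.005,0],[0,0,0,-7.35],[0,0,0,-7.35],[0,0,0,0],[0,0,0,0]]'
python3 - <<'E'
from h import *
from station import bot
wrist(bot,"w3")
r=bot.read_camera("scene");np.savez("scene3.npz",**r)
r=np.load("w2.npz");T=r["hand_eye"]
m=np.array([[15,5,0],[15,-5,0],[15,4.5,100],[15,-21.5,100],[15,4.5,155],[15,-21.5,155]])/1e3
E
```

```text
t: 5.4
eef_pos: [0.4682, -0.0191, 0.3577]
tool_rot: [-0.0, 0.996, 0.09, -0.002]
contact_force: [-0.4, -0.3, -2.7]
gripper_width: 0.295
grasp_force: 79.7
5.4 [ 0.4682 -0.0191  0.3577] yaw 10.280014186260118 z [-0.0037 -0.     -1.    ] [-0.4121 -0.2981 -2.7364]
```

View pics/w3.png

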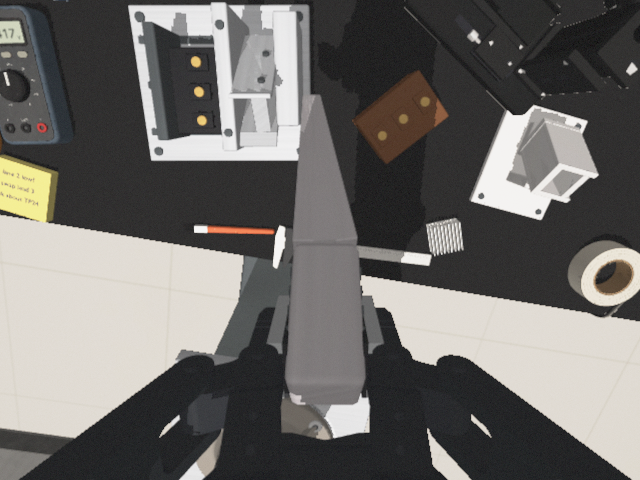

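The fixture's base spans (130–312, 5–160), the plate is at columns 215–238, and the guide lies right of it at (232–278, 30–150). I'll enlarge the guide with a scene-camera crop beside it.

Run:
```python
from h import *
r=np.load("w3.npz")["color"][0:165,205:315];s=np.load("scene3.npz")["color"][205:305,255:320]
a=cv2.resize(r,(396,594),interpolation=3);b=cv2.resize(s,(386,594),interpolation=3)
cv2.imwrite("pics/c3.png",np.hstack([a,b])[:,:,::-1])
```

```text
(no output)
```

View pics/c3.png

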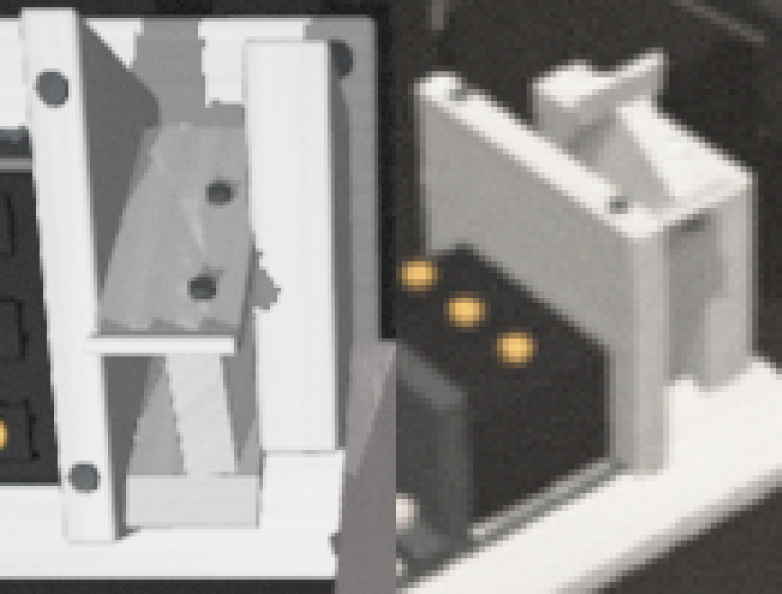

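Run:
```python
from h import *
r=np.load("w3.npz");g=cv2.GaussianBlur(cv2.cvtColor(r["color"],7),(3,3),0).astype(float)
L=[];R=[]
for v in range(165,222,3):
    d=np.diff(g[v]);L.append((v,285+np.argmax(d[285:312])+.5));R.append((v,312+np.argmin(d[312:365])+.5))
l=np.polyfit(*np.array(L).T,1);q=np.polyfit(*np.array(R).T,1)
print(np.std(np.polyval(l,[a for a,_ in L])-[b for _,b in L]),np.std(np.polyval(q,[a for a,_ in R])-[b for _,b in R]))
for v in(96,243):print(v,np.polyval(l,v),np.polyval(q,v))
print("col315",g[88:106,315].astype(int),"col312 ring",g[236:252,325].astype(int),"head",g[370:400,325].astype(int), "row 330",g[330,280:296].astype(int),g[330,354:372].astype(int))
# fixture geometry
yaw=np.radians(10.5);ex=np.array([np.cos(yaw),np.sin(yaw),0]);ey=np.array([-ex[1],ex[0],0])
def cp(a,b,z,n):
    P=plane(r,(205+a/3.6,b/3.6),z);c=P-[.5538,.1177,0];print(n,P,"fix xy",c@ex,c@ey)
cp(78,10,.116,"plate far");cp(118,540,.116,"plate near");cp(22,10,.116,"plate far L");cp(65,540,.116,"plate near L")
for a,n in((128,"lowlip L"),(258,"lowlip R")):cp(a,475,.102,n);cp(a,525,.107,n+"tip")
for a,n in((92,"uplip L"),(235,"uplip R")):cp(a,335,.134,n);cp(a,354,.134,n)
cp(248,40,.1,"post");cp(330,450,.1,"post");cp(-5/1,0,.012,"-")
for z in(.012,):
    for uv in((151,160),(130,5),(312,160),(308,5)):
        P=plane(r,uv,z);c=P-[.5538,.1177,0];print("base",P,c@ex,c@ey)
```

```text
0.28763370571114766 0.2975740633461911
96 302.08596491228076 320.02280701754387
243 291.5982456140351 358.7929824561403
col315 [ 49  49  47  43  42  54  85 116 130 130 126 124 123 122 122 121 121 121] col312 ring [124 124 123 122 119 116 114 111 109 113 118 122 123 123 123 123] head [124 124 124 124 124 124 125 127 129 130 130 131 130 128 125 122 118 115
 114 114 115 117 117 116 114 113 113 114 115 115] row 330 [105 104 102  90  63  42  40  57  86 109 117 120 121 122 123 125] [120 120 119 118 118 118 117 108  85  58  42  50  78  98 103 103 103 104]
plate far [0.6205 0.0959 0.116 ] fix xy 0.06158262522629119 -0.03362970015670946
plate near [0.4989 0.0737 0.116 ] fix xy -0.061966098596575196 -0.033276461665175804
plate far L [0.6181 0.109  0.116 ] fix xy 0.061648504800876774 -0.02028547039858511
plate near L [0.4964 0.0877 0.116 ] fix xy -0.06190218055372146 -0.01907205916350221
lowlip L [0.5148 0.0757 0.102 ] fix xy -0.045965838419435766 -0.03420694514319512
lowlip Ltip [0.5022 0.0733 0.107 ] fix xy -0.0588665710184915 -0.03427424132964243
lowlip R [0.5212 0.0406 0.102 ] fix xy -0.046
[... 239 characters left out ...]
0.015703126519966196 -0.03459925667558609
uplip R [0.5552 0.047  0.134 ] fix xy -0.011536173462698276 -0.0697495667712086
uplip R [0.5509 0.0464 0.134 ] fix xy -0.015866060331323407 -0.06952497635211541
post [0.6245 0.0577 0.1   ] fix xy 0.05859114907823666 -0.0719202729308319
post [0.5311 0.0224 0.1   ] fix xy -0.03973568825243934 -0.08957593888329773
- [0.6382 0.1487 0.012 ] fix xy 0.08868298150164308 0.0151111443025842
base [0.453  0.2004 0.012 ] -0.08408550054247865 0.09970057417033304
base [0.6191 0.2281 0.012 ] 0.08430717045938085 0.09669779792500015
base [0.4886 0.0029 0.012 ] -0.08498192428316378 -0.1010122265388453
base [0.6538 0.0353 0.012 ] 0.08334089344212171 -0.09925954291140958
```

```bash
cat > wf.py <<'E'
from h import *
m=np.array([[15,5,0],[15,-5,0],[15,5,100],[15,-21.7,100],[15,4.5,155],[15,-21.5,155]])/1e3
u=np.array([[302,95],[319.8,95],[291.6,244],[358.8,244],[286,381],[364,381]])
r=np.load("w3.npz")
f=lambda x:(proj(r,m@axes(x[3],x[4]).T+x[:3])-u).ravel()
s=least_squares(f,[.55,0,.25,.18,.6]);x=s.x
tcp=np.array([.4682,-.0191,.3577])
A=axes(x[3],x[4]);tip=x[:3]
E
python3 - <<'E'
from wf import *
print(s.fun.reshape(-1,2).round(1));print(x,np.degrees(x[3:]))
print("tip-tcp",tip-tcp,"head-tcp",tip-tcp+A@[0,-.0085,.155])
yaw=np.radians(10.45);G=axes(yaw);mouth=np.array([.5317,.0699,.1125])
gz=G[:,2];goal=mouth+gz*.03  # tip centre 30 mm above mouth
print("goal tcp",goal-(tip-tcp),"delta",goal-tip,"gz",gz)
ty=np.radians(10.28);X=np.array([np.cos(ty),np.sin(ty),0]);Y=np.array([X[1],-X[0],0])
print("tool delta",(goal-tip)@X,(goal-tip)@Y,-(goal-tip)[2])
E
```

```text
[[ 0.   0.1]
 [-0.1  0.1]
 [ 1.4 -0.7]
 [-1.6 -0.4]
 [ 0.2  0.2]
 [-0.   0.5]]
[0.5448 0.0045 0.2501 0.1745 0.6469] [ 9.9994 37.0668]
tip-tcp [ 0.0766  0.0236 -0.1076] head-tcp [-0.0139 -0.001   0.0161]
goal tcp [0.4382 0.0432 0.2446] delta [-0.03    0.0623 -0.1131] gz [-0.5641 -0.104   0.8192]
tool delta -0.018446082854615686 -0.06662377574719126 0.11306598892715544
```

```bash
python3 -m inch '[[-0.0092,-0.0333,0,0],[-0.0092,-0.0333,0,-0.2],[0,0,0.04,0],[0,0,0.04,0],[0,0,0.02,0],[0,0,0.013,0],[0,0,0,0],[0,0,0,0],[0,0,0,0]]'
python3 - <<'E'
from h import *
from station import bot
r=wrist(bot,"w4");s=bot.read_camera("scene");np.savez("scene4.npz",**s)
a=cv2.resize(r["color"][0:260,200:420],(500,591),interpolation=3);b=cv2.resize(s["color"][175:315,250:320],(295,591),interpolation=3)
cv2.imwrite("pics/c4.png",np.hstack([a,b])[:,:,::-1])
E
```

```text
t: 6.4
eef_pos: [0.4402, 0.0436, 0.2476]
tool_rot: [-0.0, 0.996, 0.093, 0.001]
contact_force: [-0.2, -0.4, -1.2]
gripper_width: 0.296
grasp_force: 79.7
6.4 [0.4402 0.0436 0.2476] yaw 10.661005631936707 z [ 0.0026  0.0003 -1.    ] [-0.1824 -0.3715 -1.1535]
```

View pics/c4.png

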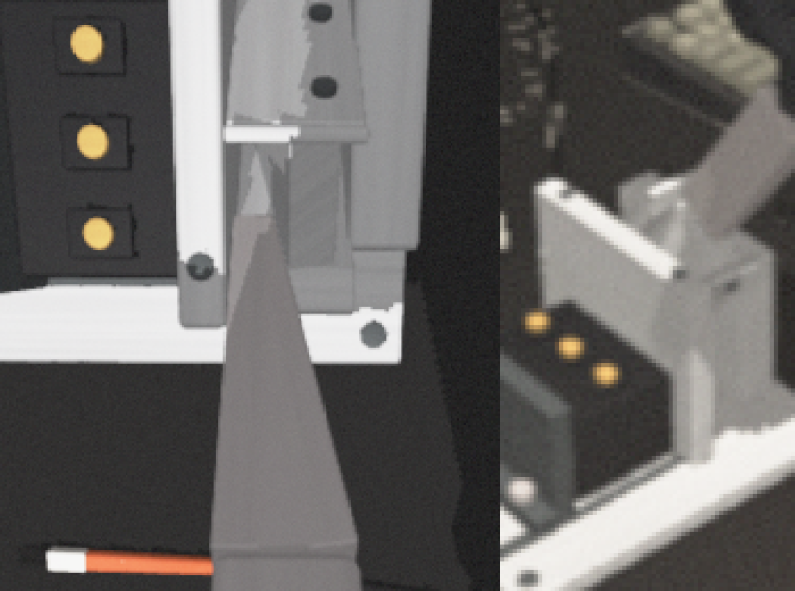

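The tip at crop (235–272,215) is over the open channel (228–290), and the plate lies at its left. I'll insert along the guide axis, correcting the small residual first.

```bash
python3 -m inch '[[-0.002,0,0.003,0],[0.0057,0,0.0082,0],[0.0057,0,0.0082,0],[0.0057,0,0.0082,0],[0.0057,0,0.0082,0],[0,0,0,0],[0,0,0,0]]'
python3 -m inch '[[0.0057,0,0.0082,0],[0.0057,0,0.0082,0],[0,0,0,0],[0,0,0,0]]'
```

```text
t: 7.2
eef_pos: [0.4598, 0.0475, 0.2102]
tool_rot: [-0.0, 0.996, 0.093, -0.0]
contact_force: [0.9, 0.3, -2.6]
gripper_width: 0.296
grasp_force: 79.9
t: 7.6
eef_pos: [0.471, 0.0505, 0.1937]
tool_rot: [-0.001, 0.996, 0.094, 0.0]
contact_force: [1.4, 5.3, -5.5]
gripper_width: 0.294
grasp_force: 79.6
```

```bash
python3 -m inch '[[0.003,-0.0015,0.0041,0],[0.003,-0.001,0.0041,0],[0.003,-0.001,0.0041,0],[0,0,0,0],[0,0,0,0]]'
python3 -m inch '[[0.0028,-0.0009,0.0041,0],[0.0028,-0.0009,0.0041,0],[0,0,0,0],[0,0,0,0]]'
```

```text
t: 8.1
eef_pos: [0.4791, 0.0547, 0.1814]
tool_rot: [-0.0, 0.996, 0.093, 0.0]
contact_force: [0.5, 4.5, -4.6]
gripper_width: 0.298
grasp_force: 79.9
t: 8.5
eef_pos: [0.4842, 0.0573, 0.1735]
tool_rot: [-0.0, 0.996, 0.093, 0.0]
contact_force: [0.1, 4.6, -5.4]
gripper_width: 0.295
grasp_force: 79.7
```

```bash
python3 -m inch '[[0.0028,-0.0009,0.0041,0],[0,0,0,0],[0,0,0,0]]'
python3 -m inch '[[0.0028,-0.0009,0.0041,0],[0,0,0,0],[0,0,0,0]]'
```

```text
t: 8.8
eef_pos: [0.4866, 0.0586, 0.1696]
tool_rot: [0.0, 0.996, 0.093, -0.0]
contact_force: [-2.5, 4.0, 0.3]
gripper_width: 0.291
grasp_force: 80.3
t: 9.1
eef_pos: [0.4894, 0.0599, 0.1655]
tool_rot: [0.0, 0.996, 0.093, 0.0]
contact_force: [-3.0, 4.0, 0.4]
gripper_width: 0.295
grasp_force: 80.4
```

```bash
python3 -m inch '[[0.0017,-0.0005,0.0025,0],[0,0,0,0],[0,0,0,0]]'
```

```text
t: 9.4
eef_pos: [0.4909, 0.0607, 0.1631]
tool_rot: [0.0, 0.996, 0.093, 0.0]
contact_force: [-3.0, 1.4, 4.1]
gripper_width: 0.293
grasp_force: 80.9
```

```bash
python3 -m inch '[[0.0011,-0.0003,0.0016,0],[0,0,0,0],[0,0,0,0]]'
```

```text
t: 9.7
eef_pos: [0.4919, 0.0612, 0.1615]
tool_rot: [0.0, 0.996, 0.093, 0.0]
contact_force: [-4.2, 2.0, 5.6]
gripper_width: 0.298
grasp_force: 81.0
```

```bash
python3 -m inch '[[0.0011,-0.0003,0.0016,0],[0,0,0,0],[0,0,0,0]]'
```

```text
t: 10.0
eef_pos: [0.493, 0.0618, 0.1599]
tool_rot: [0.0, 0.996, 0.093, 0.0]
contact_force: [-3.0, 2.0, 5.7]
gripper_width: 0.296
grasp_force: 81.0
```

```bash
python3 -m inch '[[0.0011,-0.0003,0.0016,0],[0,0,0,0],[0,0,0,0]]'
```

```text
t: 10.3
eef_pos: [0.4941, 0.0623, 0.1583]
tool_rot: [0.0, 0.996, 0.093, 0.0]
contact_force: [-4.4, 2.3, 5.3]
gripper_width: 0.295
grasp_force: 81.0
```

```bash
python3 -m inch '[[0.0011,-0.0003,0.0016,0],[0,0,0,0],[0,0,0,0]]'
```

```text
t: 10.6
eef_pos: [0.4951, 0.0628, 0.1566]
tool_rot: [0.0, 0.996, 0.093, 0.0]
contact_force: [-3.2, 1.7, 4.0]
gripper_width: 0.295
grasp_force: 81.0
```

```bash
python3 -m inch '[[0.0011,-0.0003,0.0016,0],[0,0,0,0],[0,0,0,0]]'
```

```text
t: 10.9
eef_pos: [0.4959, 0.0632, 0.1553]
tool_rot: [0.0, 0.996, 0.093, -0.0]
contact_force: [-7.2, 1.2, 8.8]
gripper_width: 0.292
grasp_force: 81.4
```

```bash
python3 -m inch '[[0.0011,-0.0003,0.0016,0],[0,0,0,0],[0,0,0,0]]'
```

```text
t: 11.2
eef_pos: [0.4959, 0.0632, 0.1551]
tool_rot: [0.001, 0.996, 0.093, -0.001]
contact_force: [-16.9, -1.9, 29.1]
gripper_width: 0.292
grasp_force: 84.1
```

```bash
python3 -m inch '[[0,0,0,0],[0,0,0,0],[0,0,0,0],[0,0,0,0],[0,0,0,0]]' 0.06 && python3 -m inch '[[0,0,-0.02,0],[0,0,-0.04,0],[0,0,-0.04,0],[0,0,-0.02,0],[0,0,0,0],[0,0,0,0]]'
python3 - <<'E'
from h import *
from station import bot
r=wrist(bot,"w5");s=bot.read_camera("scene");np.savez("scene5.npz",**s)
a=cv2.resize(r["color"][0:360,140:460],(520,585),interpolation=3);b=cv2.resize(s["color"][175:315,220:320],(280,585),interpolation=3)
cv2.imwrite("pics/c5.png",np.hstack([a,b])[:,:,::-1])
E
```

```text
t: 11.7
eef_pos: [0.4972, 0.0637, 0.1531]
tool_rot: [0.0, 0.996, 0.093, -0.0]
contact_force: [0.1, -0.4, 0.1]
gripper_width: 0.702
grasp_force: 0.0
t: 12.3
eef_pos: [0.497, 0.0637, 0.2731]
tool_rot: [0.0, 0.996, 0.093, 0.0]
contact_force: [-0.4, 0.8, 0.1]
gripper_width: 0.702
grasp_force: 0.0
12.3 [0.497  0.0637 0.2731] yaw 10.68593663338848 z [ 0.0003 -0.0003 -1.    ] [-0.4034  0.7975  0.051 ]
```

View pics/c5.png

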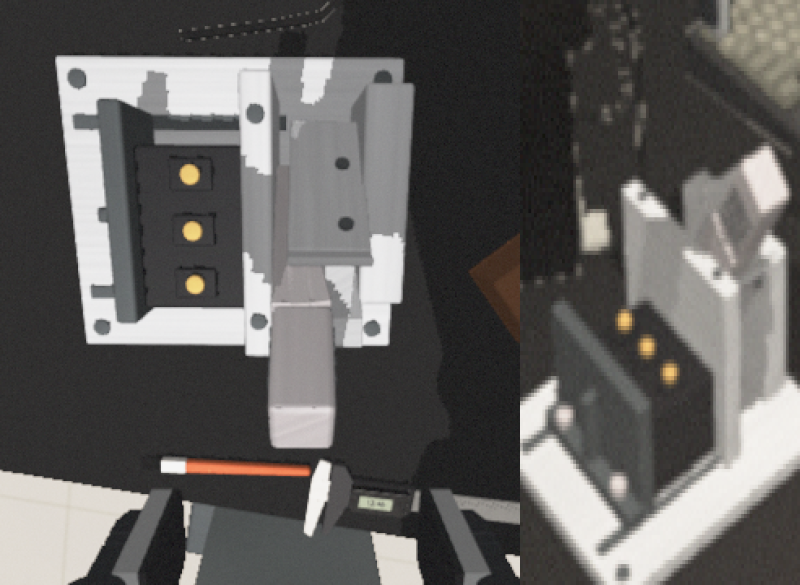

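The wedge stands in the guide by itself at crop (270–335, 270–445) with the module against the dark end stop. I'll check it with a gentle press on the head using closed fingers.

```bash
python3 -m inch '[[-0.0375,-0.0014,0,0],[0,0,0,0],[0,0,0,0],[0,0,0,0],[0,0,0.035,0],[0,0,0.036,0],[0.0028,0,0.0041,0],[0.0028,0,0.0041,0],[0,0,0,0]]' 0 20 && python3 -m inch '[[0.0028,0,0.0041,0],[0,0,0,0],[0,0,0,0]]'
```

```text
t: 13.3
eef_pos: [0.4669, 0.0599, 0.1949]
tool_rot: [-0.0, 0.996, 0.093, 0.001]
contact_force: [-0.5, -0.2, -0.3]
gripper_width: 0.003
grasp_force: 0.0
t: 13.6
eef_pos: [0.4686, 0.06, 0.1906]
tool_rot: [0.0, 0.996, 0.093, 0.0]
contact_force: [-0.2, -0.3, 0.9]
gripper_width: -0.002
grasp_force: 0.0
```

```bash
python3 -m inch '[[0.0014,0,0.002,0],[0,0,0,0],[0,0,0,0]]'
```

```text
t: 13.9
eef_pos: [0.4696, 0.0601, 0.188]
tool_rot: [0.0, 0.996, 0.093, 0.0]
contact_force: [0.1, -0.1, -1.4]
gripper_width: -0.0
grasp_force: 0.0
```

```bash
python3 -m inch '[[0.0011,0,0.0016,0],[0,0,0,0],[0,0,0,0]]'
```

```text
t: 14.2
eef_pos: [0.47, 0.0602, 0.1874]
tool_rot: [0.001, 0.996, 0.093, -0.001]
contact_force: [-7.0, -0.5, 14.3]
gripper_width: -0.001
grasp_force: 7.8
```

```bash
python3 -m inch '[[0.0006,0,0.0008,0],[0,0,0,0],[0,0,0,0]]'
```

```text
t: 14.5
eef_pos: [0.4701, 0.0602, 0.1872]
tool_rot: [0.001, 0.996, 0.093, -0.001]
contact_force: [-12.2, -2.9, 22.8]
gripper_width: -0.0
grasp_force: 13.0
```

```bash
python3 -m inch '[[0.0003,0,0.0004,0],[0,0,0,0],[0,0,0,0]]'
```

```text
t: 14.8
eef_pos: [0.4702, 0.0602, 0.1872]
tool_rot: [0.001, 0.996, 0.093, -0.001]
contact_force: [-14.1, -3.3, 28.2]
gripper_width: -0.001
grasp_force: 15.6
```

The wedge takes about 31 N along its axis without moving, so it is tight. I'll back off and hand in.

```bash
python3 -m inch '[[-0.006,0,-0.008,0],[-0.01,0,-0.02,0],[0,0,-0.04,0],[0,0,-0.03,0],[0,0,0,0],[0,0,0,0]]' && python3 -c "
from station import bot
print(bot.hand_in())"
```

```text
t: 15.4
eef_pos: [0.456, 0.0575, 0.2836]
tool_rot: [0.0, 0.996, 0.093, 0.001]
contact_force: [-0.4, 0.3, -0.4]
gripper_width: 0.001
grasp_force: 0.0
the job is handed in; nothing more can be done
None
```

The wedge is in the guide, thin end about 80 mm below the mouth (estimated from the arm's travel), and stood by itself after release; it took a 31 N push on the head without moving, and I handed the job in at about 15 s, but no verdict came back and I could not read the clamping force on the module directly.

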